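# Uncover the imaging nest and seat the reference block

## Task

Take the white dust cover off the dark imaging nest by squeezing the two orange snap tabs on its handle inward and lifting it straight up while they are held in, and set it down flat and right way up in the blue tray. Then seat the white dotted reference block in the nest's pocket, dots up, until it lies flat on the pocket floor, ready for the camera. Set things down rather than dropping them, and leave the green block, the lens and the bottle where they are.

Things in the scene. Friction and masses are not known exactly. Their poses are not given: they have to be found in the camera images.
- nest: Fixed dark steel nest, 120 (x) x 100 (y) x 32 mm high; a 6 mm high aluminium foot reaches 80 mm either way along x. Origin: centre of its underside, on the table. In the middle of its flat top is a pocket 52 mm along x, 36 mm along y, 14 mm deep (floor at z 18 mm), rim chamfered 1.2 mm. Two 20 x 10 mm slots in the top, at y +33 and -33 mm, take the cover's hooked legs.
- pocket (a point): Centre of the pocket's mouth, level with the nest's top (32 mm above the nest's origin); axes as the nest's.
- cover: Loose white dust cover, 130 (x) x 110 (y) mm, about 0.18 kg; axes as the nest's while fitted. Origin: centre of its underside (skirt's lower edge), 17 mm above the table while fitted. Plate top 21 mm above the origin; the skirt hangs 15 mm down round the nest. The tabs' hooks hold it down until both tabs are pressed in 4 mm or more (flush is enough); a rise of 16 mm then clears the nest.
- cover_grip (a point): Middle of the cover's grey handle, between the two orange tabs, 40 mm above the cover's origin; axes as the cover's: pinch along y. Handle 46 (x) x 30 (y) mm, 21 to 53 mm above the origin. The tabs stand out 5 mm from its +y and -y sides: 40 mm across them, 30 mm when flush; each 10 mm wide, 25 to 51 mm above the origin, over a 2 mm high orange strip on the plate.
- tab_left (a joint): Travel of the tab on the handle's +y side, m: 0 = out (latched), grows as pressed inward, 0.005 = flush with the handle, 0.006 = stop. Spring: about 3 N to start, 8 N when flush.
- tab_right (a joint): The same for the tab on the -y side.
- tray: Fixed open blue tray for the cover, 190 (x) x 170 (y) x 22 mm high, walls and floor about 4 mm thick. Origin: centre of its underside.
- block: Loose white ceramic reference block with rows of black dots on its top, 50 (x) x 34 (y) x 40 mm high, about 0.18 kg, standing on the table dots up. Origin: centre of its underside. Seated in the pocket it stands 26 mm above the nest's top; its long side lies along the pocket's, either way round.
- block_center (a point): Centre of the reference block, 20 mm above its underside; axes as the block's.
- spare_center (a point): Centre of a loose green block with one large black dot, 56 x 40 x 36 mm, that does not belong in the nest: a bystander. It and the reference block may stand in each other's place.
- lens_center (a point): Middle of a loose black lens barrel standing on end, 68 mm across, 85 mm high: a bystander.
- wipe_bottle_center (a point): Middle of a loose clear bottle with a white cap, 56 mm across, 130 mm high: a bystander.
Not all that is in view belongs to the job. There is more than one size of the cover; the job needs the larger.

How it is judged:
By the outcome, as a careful person would: the job done as asked, in the order asked, and still so for the second after the job is handed in, with the robot touching nothing.
It also fails if it takes over 72 s, if anything falls off the work surface, if the arm or the gripper's body presses on something with over 40 N, if the wrist force passes 120 N, or if a joint passes its speed limit or range.

## Robot

A 6-joint arm with a two-finger parallel gripper is mounted at the origin on the work surface. World frame = base frame: x ahead of the robot, y to its left, z up, the work surface at z = 0. Lengths are in m, angles in rad, forces in N, time in s.
With the tool pointing down it reaches from about 0.275 to 0.875 m from the base axis. Payload 12.5 kg.
Tool frame: the origin (TCP) lies between the finger pads; the fingertips stand 8 mm ahead of it and the grasp point (between the pads) lies 11 mm behind it; z points along the fingers, y is the direction in which the jaws open and shut (so a half turn about z gives the same grasp; the last joint's range is limited). The gripper opens to 85 mm and grips with 20 to 120 N. Pads are 22 mm wide; open, the fingers measure 114 mm over their backs; the gripper's body (76 mm by 85 mm) begins 54 mm behind the grasp point. The pads swing forward as they close: fully open they stand 13 mm farther back than shut.
Start: joints at [-1.395, 0.351, 1.652, -0, 1.139, -0.085], TCP at [0.142, -0.531, 0.239] pointing down, gripper open.
Joint ranges: [-2.75, 2.75], [-0.79, 2.1], [0.01, 2.65], [-1.57, 4.71], [0.07, 3.14], [-2.87, 2.87]. Speed limits (rad/s): [2.22, 2.22, 2.79, 3.14, 3.14, 3.14].

## Interface

Orientations are given as a unit quaternion [x, y, z, w].
In Python, from bench import state, grab_frame, finish_job gives the robot as it stands.
- The arm moves only by the tool step_arm, never from a script. Its argument "targets" is a list that holds one entry, the list of rows, each a list of 7 numbers: the shift along the tool's x, y, z in mm, then the turn, a rotation vector about the tool's x, y, z in rad, then the opening, from 0 (shut) to 1 (fully open). In form: [[[x, y, z, ax, ay, az, jaw], ...]]. A call has exactly 8 rows; each row is the pose to reach, as a shift and turn from the pose commanded when the call began, along the tool's axes at that moment; what a row does not reach only later rows make up. A row lasts 1/10 s, in which the tool goes at most 50 mm and 8.59 degrees, less where a joint would pass 70% of its speed; a pose out of reach is approached as far as the arm can. A call with a gripper value outside its range is refused whole. The fingers move at their own pace and stop on an object; the grip force is fixed at half the most. Time passes only in rows, so rows that repeat a pose let the fingers close, or fill a call up. It gives the time, the measured TCP pose, the force and the opening at its end, in the units of the state.
- state(): the state, without advancing time (a new reading comes with each control period).
- grab_frame(name): name is "scene" or "top" or "wrist"; returns a dict with "pixels" (400x640x3 uint8, red, green, blue), "fx", "fy", "cx", "cy" (pixels), "position" and "attitude" of the camera in the world; the wrist camera has in their place "hand_eye" (4x4, takes a point from camera to tool coordinates, whose origin is the TCP and whose axes are the flange's). Camera axes: x right, y up, looking along -z (the intrinsics and any distortion apply to the point x, -y, -z); pixel columns grow to the right and rows downward; lengths in m; the calibration is good to about 2 mm. A picture is of the moment at which its call begins: read the wrist's pose just before it. There is no depth.
- finish_job(): hands the job in, once; it reports no verdict.
The state is a dict: "time": time; "qpos": joint angles; "qvel": joint speeds; "effort": joint torques, N m; "tcp_pos": TCP position; "tcp_rot": TCP orientation; "wrist_force": force on the tool from outside, world axes, zero at the start; "ft_torque": the same for the moment, N m; "gripper_width": finger opening in m.
Only numpy, scipy, OpenCV 4.12 (cv2) and the standard library are available. Lean on these libraries where they do the work, as an engineer would, in place of code of your own. Each camera call takes 0.05 s, during which the arm holds its last target.

## Working session

There is one attempt and no reset: what is moved stays moved. The work goes in short steps, Python scripts to look and compute and a tool call to move; the robot and the scene stay as the last step left them, time stands still between calls to the robot, and variables do not carry over. Pictures are saved under pics/ and viewed, and the job is handed in when it is done.

Besides the shell and the picture viewer there is one more tool, called after "Call:" as a command line: name --argument value ..., lists and objects as JSON in quotes. step_arm: Moves the arm, as the interface text tells. Its arguments: {"type":"object","properties":{"targets":{"type":"array"}},"required":["targets"]}

```bash
mkdir -p pics; ls; python3 - <<'E'
from bench import state, grab_frame
import cv2, numpy as np
s=state(); print(s)
for n in ["scene","top","wrist"]:
    f=grab_frame(n); cv2.imwrite(f"pics/{n}0.png",f["pixels"][:,:,::-1])
    print(n,{k:v for k,v in f.items() if k!="pixels"})
E
```

```text
pics
{'time': 0.0, 'qpos': array([-1.39462289e+00,  3.51241882e-01,  1.65239172e+00, -8.45535977e-06,
        1.13910330e+00, -8.46369038e-02]), 'qvel': array([ 1.55993180e-03, -3.32643533e-04, -7.75937055e-04,  3.60171259e-04,
        1.44143550e-03,  7.32834967e-05]), 'effort': array([-7.87525860e-04, -5.06096685e+01, -2.91406149e+01, -1.38154187e-04,
        4.53317509e-03, -1.18561545e-05]), 'tcp_pos': array([ 0.14177413, -0.53109544,  0.23876763]), 'tcp_rot': array([ 9.91508896e-01,  1.30037618e-01, -3.00107701e-05, -5.71349101e-04]), 'wrist_force': array([ 0.15395372, -0.73305507,  1.10264272]), 'ft_torque': array([ 0.06661969, -0.01141896, -0.01878096]), 'gripper_width': 0.0854452382380188}
scene {'fx': 360.935986041469, 'fy': 360.935986041469, 'cx': 320.5367659441614, 'cy': 199.65818421984682, 'position': array([ 0.92063184, -0.41659377,  0.43643655]), 'attitude': array([0.44308235, 0.17933481, 0.31385431, 0.82037341])}
top {'fx': 472.35067528367136, 'fy': 472.35067528367136, 'cx': 318.8497753461934, 'cy': 198.33846408513674, 'position': array([0.39336608, 0.00110908, 1.04809146]), 'attitude': array([ 0.04995235, -0.05747255, -0.69855534,  0.71149287])}
wrist {'fx': 327.3733971417256, 'fy': 327.3733971417256, 'cx': 317.68428243233427, 'cy': 199.68327887876112, 'hand_eye': array([[-3.67224419e-04,  9.63242351e-01,  2.68633652e-01,
         6.66857300e-02],
       [ 9.99999850e-01,  4.62584788e-04, -2.91686815e-04,
         1.19742527e-04],
       [-4.05230935e-04,  2.68633505e-01, -9.63242376e-01,
        -1.35045616e-01],
       [ 0.00000000e+00,  0.00000000e+00,  0.00000000e+00,
         1.00000000e+00]])}
```

View pics/scene0.png

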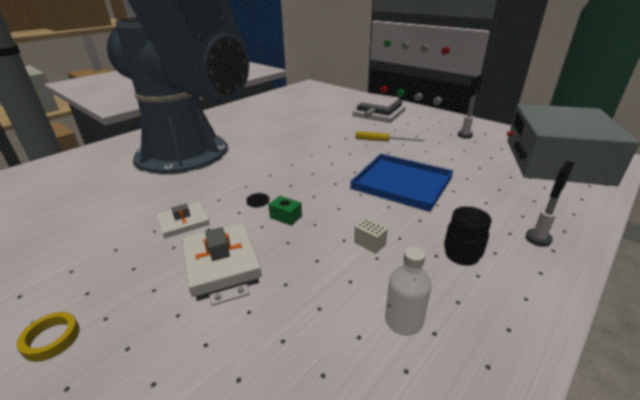

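View pics/top0.png

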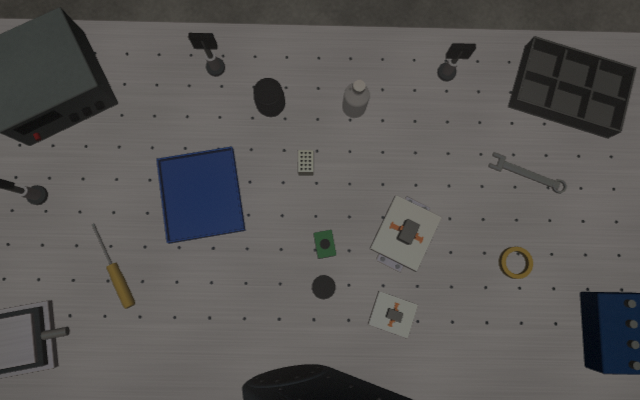

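View pics/wrist0.png

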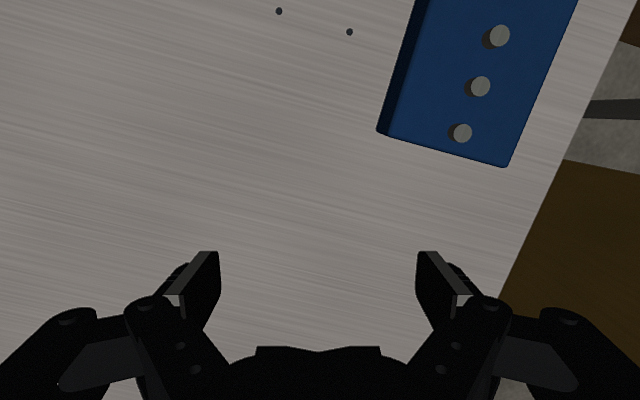

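The top picture shows two cover candidates: the larger cover with the nest's aluminium foot under it at (408,232), and a smaller one at (395,314). There are also two block candidates: the white dotted block at (306,162) and the green one at (325,244). The tray is at (201,195), the lens at (269,97) and the bottle at (356,97). By the description I choose the larger cover and the white dotted block, and I'll check both in enlarged crops.

```bash
cat > h.py <<'E'
import numpy as np, cv2
from scipy.spatial.transform import Rotation as R
from bench import state, grab_frame
def cam(f,s=None):
    if "hand_eye" in f:
        T=np.eye(4);T[:3,:3]=R.from_quat(s["tcp_rot"]).as_matrix();T[:3,3]=s["tcp_pos"]
        M=T@f["hand_eye"]; return M[:3,:3],M[:3,3]
    return R.from_quat(f["attitude"]).as_matrix(),np.array(f["position"])
def px2w(f,u,v,z,s=None):
    A,p=cam(f,s); d=A@np.array([(u-f["cx"])/f["fx"],-(v-f["cy"])/f["fy"],-1.])
    return p+d*(z-p[2])/d[2]
def w2px(f,P,s=None):
    A,p=cam(f,s); c=(np.atleast_2d(P)-p)@A
    return np.c_[f["cx"]+f["fx"]*c[:,0]/-c[:,2], f["cy"]-f["fy"]*c[:,1]/-c[:,2]]
def crop(img,x0,y0,w,h,k,name):
    c=cv2.resize(img[y0:y0+h,x0:x0+w,::-1],None,fx=k,fy=k,interpolation=cv2.INTER_CUBIC)
    c=cv2.convertScaleAbs(c,alpha=1.5); cv2.imwrite("pics/"+name,c)
E
python3 - <<'E'
from h import *
f=grab_frame("top")
crop(f["pixels"],355,185,100,150,4,"t_cov.png")
crop(f["pixels"],285,140,60,60,10,"t_blk.png")
crop(f["pixels"],150,140,100,110,5,"t_tray.png")
E
```

```text
(no output)
```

View pics/t_cov.png

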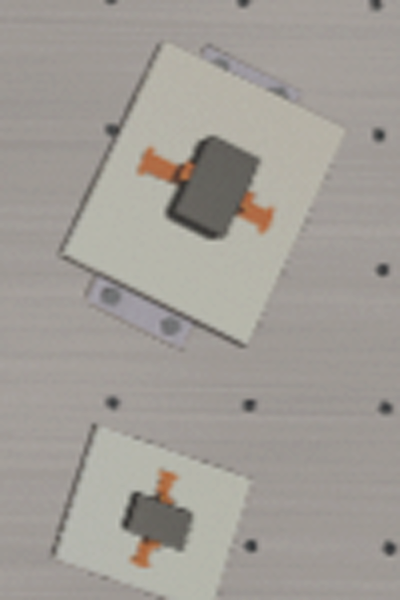

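View pics/t_blk.png

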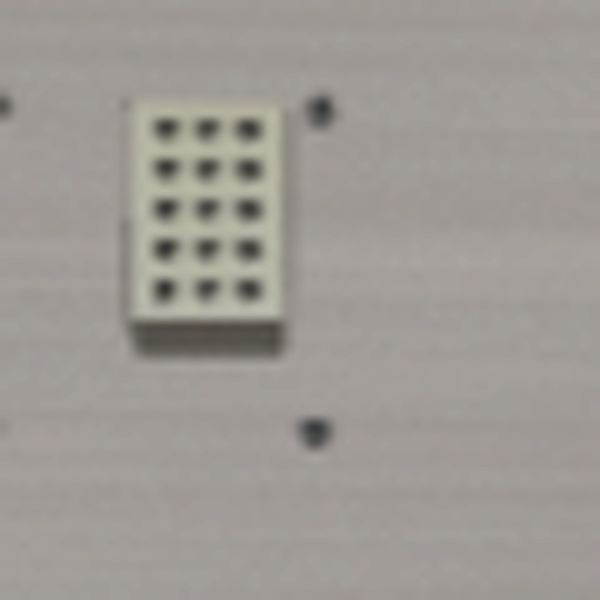

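View pics/t_tray.png

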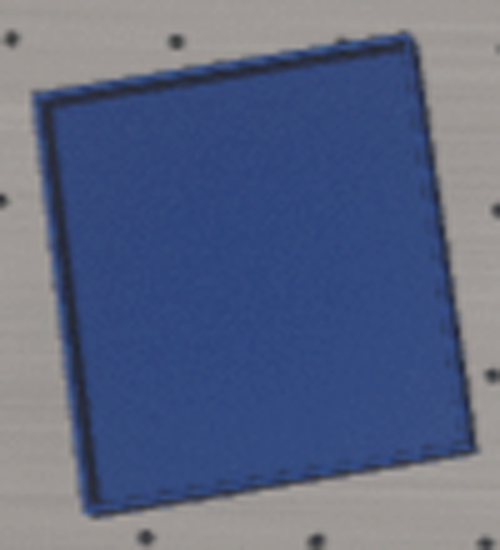

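```bash
python3 - <<'E'
from h import *
f=grab_frame("top")
def m(c,k,o,z,n):
    P=np.array([px2w(f,u/k+o[0],v/k+o[1],z)[:2] for u,v in c])
    a=P[1]-P[0];b=P[2]-P[1]
    e=[(np.linalg.norm(P[(i+1)%4]-P[i])*1000).round(1) for i in range(4)]
    ang=[np.degrees(np.arctan2(*(P[(i+1)%4]-P[i])[::-1])).round(1) for i in range(4)]
    print(n,P.mean(0).round(4),e,ang)
m([(163,42),(344,130),(246,347),(62,256)],4,(355,185),.038,"cover")
m([(35,93),(412,33),(476,452),(88,516)],5,(150,140),.022,"tray")
m([(130,102),(284,102),(284,321),(130,321)],10,(285,140),.04,"block")
for n,u,v in [("lens",269,97),("bottle",356,90),("green",325,244)]: print(n,px2w(f,u,v,.04).round(3))
s=state(); M=R.from_quat(s["tcp_rot"]).as_matrix(); print(M.round(3))
E
```

```text
cover [ 0.4763 -0.1964] [np.float64(107.8), np.float64(128.7), np.float64(108.0), np.float64(128.8)] [np.float64(-115.4), np.float64(154.9), np.float64(64.7), np.float64(-25.2)]
tray [0.5551 0.2512] [np.float64(168.4), np.float64(190.0), np.float64(168.8), np.float64(189.8)] [np.float64(-79.5), np.float64(-169.0), np.float64(100.5), np.float64(10.8)]
block [0.6297 0.0219] [np.float64(33.8), np.float64(49.0), np.float64(33.5), np.float64(49.0)] [np.float64(-88.8), np.float64(-178.9), np.float64(91.1), np.float64(1.4)]
lens [0.774 0.107 0.04 ]
bottle [ 0.795 -0.087  0.04 ]
green [ 0.45  -0.023  0.04 ]
[[ 0.966  0.258 -0.   ]
 [ 0.258 -0.966  0.   ]
 [ 0.    -0.    -1.   ]]
```

The crops confirm both choices. The larger cover measures 108 x 129 mm with the foot showing at either end, and the white block measures 34 x 49 mm with 15 dots. Next I'll work out the move to hover over the cover.

```bash
cat >> h.py <<'E'
def goal(x,y,z,thdeg,s=None):
    s=s or state(); Rc=R.from_quat(s["tcp_rot"])
    t=np.radians(thdeg); c,n=np.cos(t),np.sin(t)
    Rg=R.from_matrix(np.array([[c,n,0],[n,-c,0],[0,0,-1.]]))
    sh=Rc.inv().apply(np.array([x,y,z])-s["tcp_pos"])*1000
    rv=(Rc.inv()*Rg).as_rotvec()
    print("t",round(s["time"],2),"shift",sh.round(1),"turn",rv.round(4),"tcp",np.array(s["tcp_pos"]).round(4),"F",np.array(s["wrist_force"]).round(1),"w",round(s["gripper_width"],4))
E
python3 - <<'E'
from h import *
goal(.476,-.196,.17,-25.15)
E
```

```text
t 0.25 shift [ 409.3 -237.7   69.2] turn [-5.000e-04  1.000e-04  6.997e-01] tcp [ 0.1418 -0.5312  0.2391] F [ 0.3 -0.3 -0.3] w 0.0852
```

Call:
step_arm --targets '[[[20,-12,0,0,0,0.03,1],[55,-32,0,0,0,0.1,1],[93,-54,0,0,0,0.2,1],[132,-77,0,0,0,0.3,1],[171,-99,0,0,0,0.4,1],[210,-122,0,0,0,0.5,1],[249,-145,10,0,0,0.6,1],[288,-167,20,0,0,0.7,1]]]'

```text
time: 1.05
tcp_pos: [0.3782, -0.2943, 0.2193]
tcp_rot: [0.976, -0.22, 0.0, 0.0]
wrist_force: [0.6, -1.8, 0.7]
gripper_width: 0.0855
```

```bash
python3 - <<'E'
from h import *
goal(.476,-.196,.17,-25.15)
E
```

```text
t 1.05 shift [  46.2 -130.8   49.3] turn [ 0.0003 -0.0009 -0.0045] tcp [ 0.3782 -0.2943  0.2193] F [ 0.6 -1.8  0.7] w 0.0855
```

Call:
step_arm --targets '[[[12,-33,10,0,0,0,1],[24,-70,25,0,0,0,1],[36,-100,38,0,0,0,1],[43,-120,45,0,0,0,1],[46,-130,49,0,0,-0.004,1],[46,-131,49,0,0,-0.004,1],[46,-131,49,0,0,-0.004,1],[46,-131,49,0,0,-0.004,1]]]'

```text
time: 1.85
tcp_pos: [0.474, -0.1976, 0.1708]
tcp_rot: [0.976, -0.216, 0.0, 0.0]
wrist_force: [-0.8, 0.3, -0.4]
gripper_width: 0.0852
```

```bash
python3 - <<'E'
from h import *
s=state();f=grab_frame("wrist"); cv2.imwrite("pics/w1.png",cv2.convertScaleAbs(f["pixels"][:,:,::-1],alpha=1.5))
goal(.476,-.196,.17,-25.15)
t=np.radians(-25.15);c=np.array([.4763,-.1964])
for a,b,z in [(65,55,38),(65,-55,38),(-65,55,38),(-65,-55,38),(23,15,70),(23,-15,70),(-23,15,70),(-23,-15,70)]:
    P=np.r_[c+np.array([a*np.cos(t)-b*np.sin(t),a*np.sin(t)+b*np.cos(t)])/1000,z/1000]
    print(a,b,w2px(f,P,s).round(1))
E
```

```text
t 1.9 shift [ 1.1 -2.3  0.8] turn [ 0.0001 -0.0007  0.0026] tcp [ 0.474  -0.1976  0.1708] F [-0.3 -0.9 -0.1] w 0.0849
65 55 [[244.2 109. ]]
65 -55 [[383.7 109.4]]
-65 55 [[252.6 259.8]]
-65 -55 [[375.5 260. ]]
23 15 [[293. 169.]]
23 -15 [[334.2 169.1]]
-23 15 [[294.1 228.3]]
-23 -15 [[333.2 228.4]]
```

View pics/w1.png

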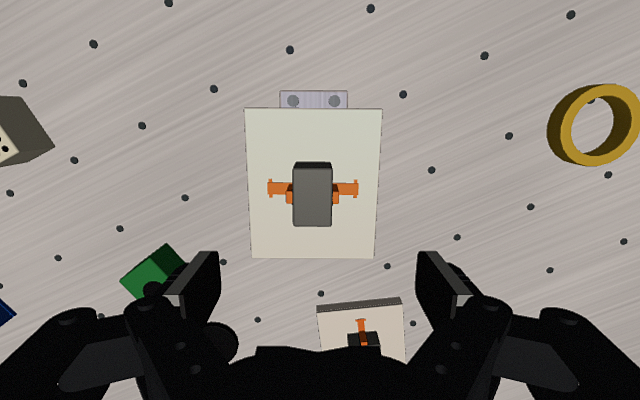

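The wrist view agrees with the top-camera fit to about 1 px: plate corners at (244,109), (383,110), (375,258) and (251,258), with the handle centred at x≈313. I'll centre over it and go down.

Call:
step_arm --targets '[[[1,-2,15,0,0,0.003,1],[1,-2.5,35,0,0,0.003,1],[1,-2.5,58,0,0,0.003,1],[1,-2.5,78,0,0,0.003,1],[1,-2.5,90,0,0,0.003,1],[1,-2.5,95,0,0,0.003,1],[1,-2.5,95,0,0,0.003,1],[1,-2.5,95,0,0,0.003,1]]]'

```text
time: 2.7
tcp_pos: [0.4767, -0.1953, 0.0761]
tcp_rot: [0.976, -0.217, 0.001, 0.0]
wrist_force: [-0.1, -0.0, 0.1]
gripper_width: 0.0853
```

```bash
python3 - <<'E'
from h import *
s=state();f=grab_frame("wrist"); cv2.imwrite("pics/w2.png",cv2.convertScaleAbs(f["pixels"][:,:,::-1],alpha=1.5))
f=grab_frame("scene"); crop(f["pixels"],140,180,160,130,5,"s2.png")
goal(.4763,-.1964,.050,-25.15)
E
```

```text
t 2.8 shift [ 0.1  1.3 26.1] turn [ 0.     -0.0014  0.0007] tcp [ 0.4767 -0.1951  0.0761] F [-0.1 -0.6  0.5] w 0.0856
```

View pics/w2.png

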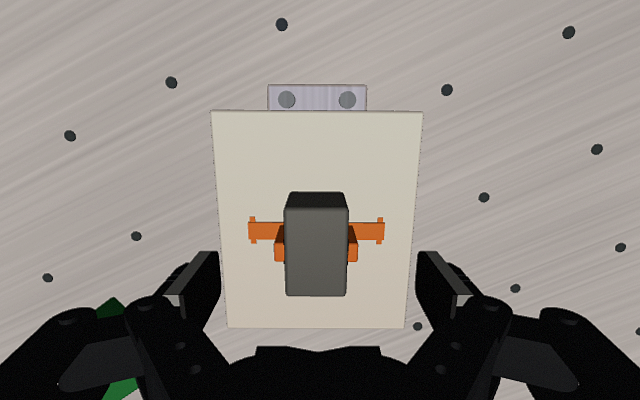

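View pics/s2.png

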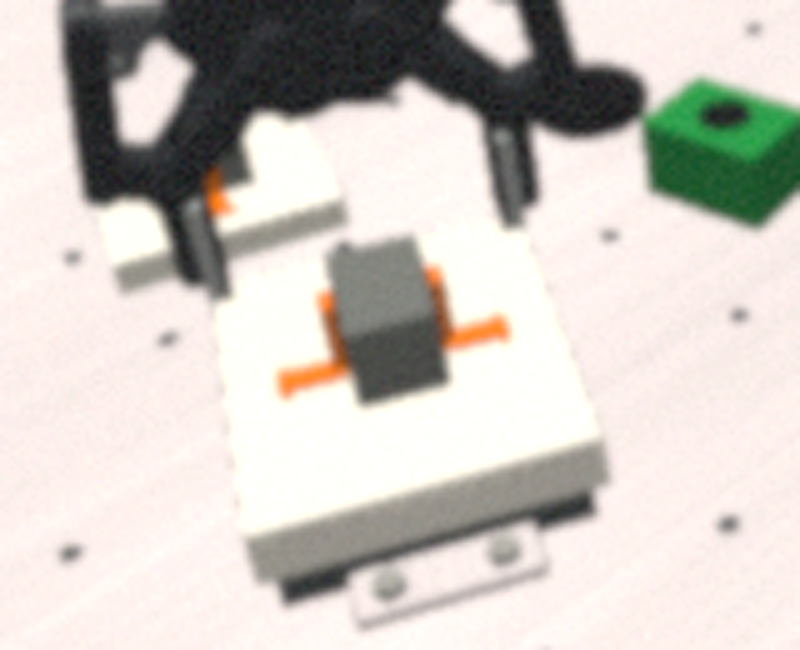

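Call:
step_arm --targets '[[[0,1,8,0,0,0,1],[0,1.3,18,0,0,0,1],[0,1.3,25,0,0,0,1],[0,1.3,26,0,0,0,1],[0,1.3,26,0,0,0,0.7],[0,1.3,26,0,0,0,0.6],[0,1.3,26,0,0,0,0.6],[0,1.3,26,0,0,0,0.6]]]'

```text
time: 3.6
tcp_pos: [0.4759, -0.1961, 0.0495]
tcp_rot: [0.976, -0.217, 0.0, 0.0]
wrist_force: [0.8, 0.3, 0.3]
gripper_width: 0.0515
```

```bash
python3 - <<'E'
from h import *
s=state();f=grab_frame("wrist"); cv2.imwrite("pics/w3.png",cv2.convertScaleAbs(f["pixels"][:,:,::-1],alpha=1.5))
f=grab_frame("scene"); crop(f["pixels"],140,180,160,130,5,"s3.png")
goal(.4763,-.1964,.050,-25.15)
E
```

```text
t 3.7 shift [ 0.5  0.1 -0.5] turn [ 0.     -0.0003  0.0008] tcp [ 0.4759 -0.1961  0.0495] F [-0.6 -0.3 -0.5] w 0.051
```

View pics/w3.png

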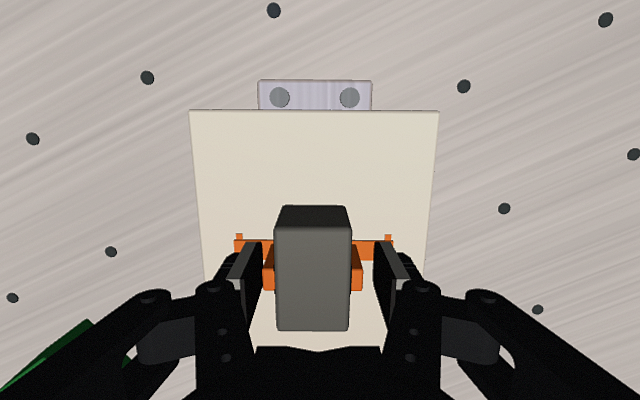

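View pics/s3.png

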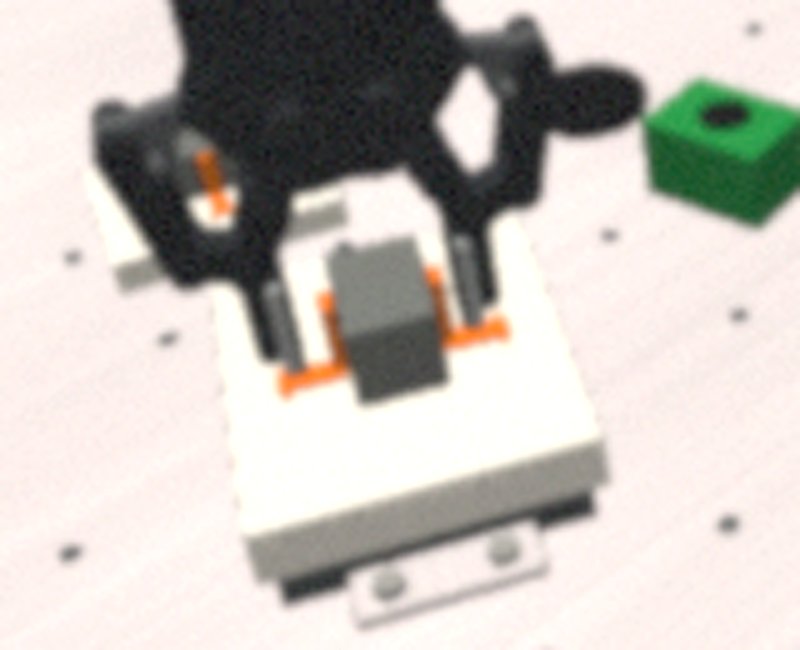

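The handle is centred at x≈312 and the pads at ≈317, so I'll shift about 1.5 mm along tool -y and then squeeze.

Call:
step_arm --targets '[[[0.3,-1,0,0,0,0,0.6],[0.3,-1.5,0,0,0,0,0.6],[0.3,-1.5,0,0,0,0,0.5],[0.3,-1.5,0,0,0,0,0.3],[0.3,-1.5,0,0,0,0,0.1],[0.3,-1.5,0,0,0,0,0],[0.3,-1.5,0,0,0,0,0],[0.3,-1.5,0,0,0,0,0]]]'

```text
time: 4.5
tcp_pos: [0.4771, -0.1949, 0.0498]
tcp_rot: [0.976, -0.217, 0.0, -0.0]
wrist_force: [0.5, 1.4, 6.8]
gripper_width: 0.0292
```

```bash
python3 - <<'E'
from h import *
s=state();f=grab_frame("wrist"); cv2.imwrite("pics/w4.png",cv2.convertScaleAbs(f["pixels"][:,:,::-1],alpha=1.5))
goal(.4763,-.1964,.050,-25.15)
E
```

```text
t 4.55 shift [-0.   1.7 -0.2] turn [-0.0002 -0.0008  0.0006] tcp [ 0.4771 -0.1949  0.0498] F [-0.3  1.9  5.6] w 0.029
```

View pics/w4.png

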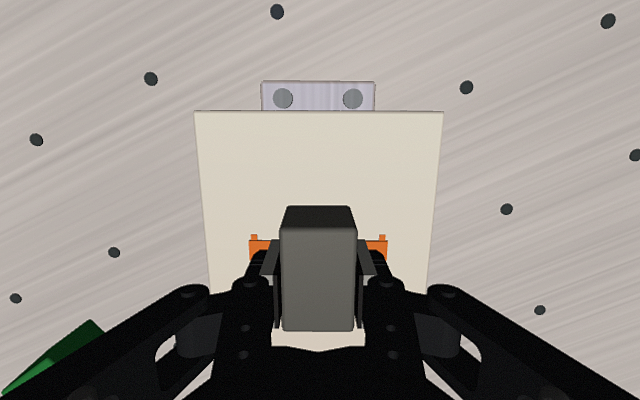

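The width of 29 mm shows both tabs are flush. I'll lift straight up, slowly at first.

Call:
step_arm --targets '[[[0,0,-2,0,0,0,0],[0,0,-5,0,0,0,0],[0,0,-9,0,0,0,0],[0,0,-14,0,0,0,0],[0,0,-20,0,0,0,0],[0,0,-26,0,0,0,0],[0,0,-32,0,0,0,0],[0,0,-38,0,0,0,0]]]'

```text
time: 5.35
tcp_pos: [0.4767, -0.1949, 0.0879]
tcp_rot: [0.976, -0.217, 0.0, 0.0]
wrist_force: [-0.8, -0.7, -1.8]
gripper_width: 0.0293
```

```bash
python3 - <<'E'
from h import *
s=state();f=grab_frame("wrist"); cv2.imwrite("pics/w5.png",cv2.convertScaleAbs(f["pixels"][:,:,::-1],alpha=1.5))
f=grab_frame("scene"); crop(f["pixels"],140,160,160,130,5,"s5.png")
goal(.4771,-.1949,.10,-25.15)
E
```

```text
t 5.45 shift [ -0.   -0.2 -11.8] turn [ 0.0001 -0.0014  0.0007] tcp [ 0.4771 -0.1951  0.0882] F [-0.2  0.1 -1.9] w 0.0292
```

View pics/s5.png

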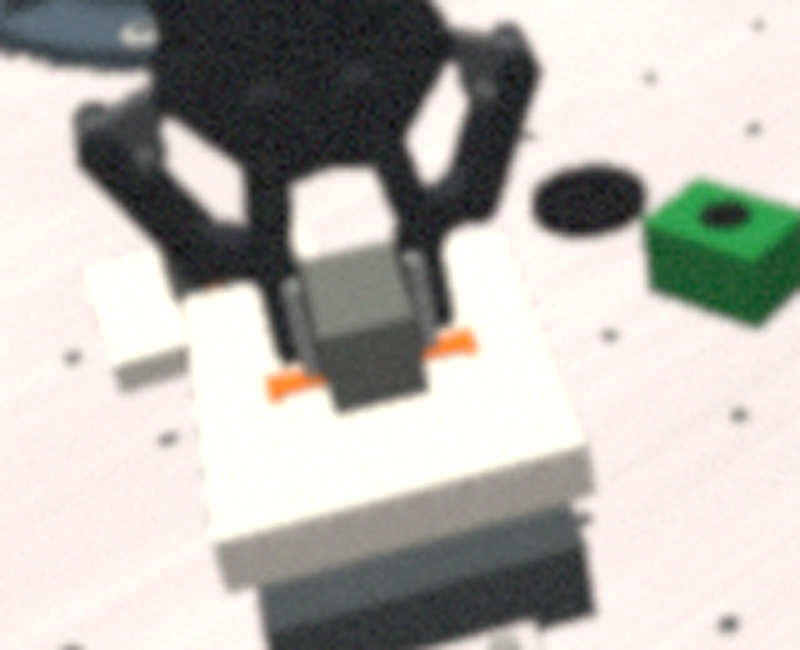

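View pics/w5.png

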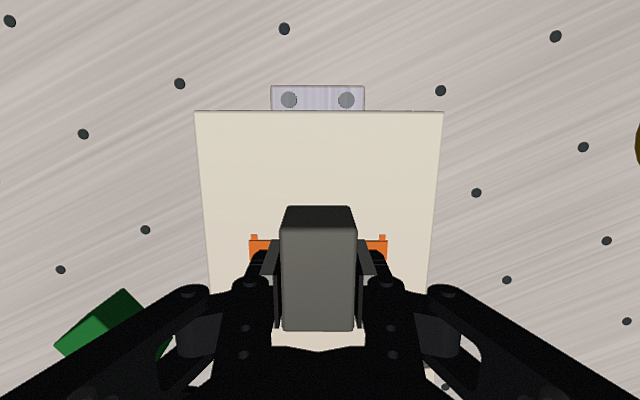

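The cover came off cleanly and hasn't moved in the grip. Next I'll carry it to the tray.

```bash
python3 - <<'E'
from h import *
goal(.5551,.2512,.16,10.8)
E
```

```text
t 5.45 shift [-118.6 -437.2  -72. ] turn [ 5.000e-04 -1.400e-03 -6.267e-01] tcp [ 0.4771 -0.1951  0.0882] F [-0.2  0.1 -1.9] w 0.0292
```

Call:
step_arm --targets '[[[0,0,-15,0,0,0,0],[0,-3,-38,0,0,0,0],[-3,-12,-57,0,0,-0.02,0],[-8,-30,-68,0,0,-0.05,0],[-15,-57,-72,0,0,-0.1,0],[-25,-92,-72,0,0,-0.15,0],[-35,-130,-72,0,0,-0.2,0],[-46,-168,-72,0,0,-0.25,0]]]'

```text
time: 6.25
tcp_pos: [0.5063, -0.0219, 0.1593]
tcp_rot: [0.996, -0.093, 0.0, 0.0]
wrist_force: [0.9, 0.2, -2.5]
gripper_width: 0.0293
```

```bash
python3 - <<'E'
from h import *
goal(.5551,.2512,.16,10.8)
E
```

```text
t 6.25 shift [  -2.8 -277.4   -0.7] turn [ 0.000e+00 -1.000e-04 -3.752e-01] tcp [ 0.5063 -0.0219  0.1593] F [ 0.9  0.2 -2.5] w 0.0293
```

Call:
step_arm --targets '[[[0,-38,0,0,0,-0.05,0],[0,-76,0,0,0,-0.1,0],[-1,-115,0,0,0,-0.16,0],[-1,-153,0,0,0,-0.22,0],[-2,-190,0,0,0,-0.28,0],[-2,-225,0,0,0,-0.33,0],[-3,-255,0,0,0,-0.36,0],[-3,-272,0,0,0,-0.375,0]]]'

```text
time: 7.05
tcp_pos: [0.5541, 0.2465, 0.1589]
tcp_rot: [0.996, 0.094, -0.0, -0.0]
wrist_force: [0.4, 0.0, -2.5]
gripper_width: 0.0291
```

Call:
step_arm --targets '[[[0,-2,0,0,0,0,0],[0,-3,10,0,0,0,0],[0,-3,25,0,0,0,0],[0,-3,40,0,0,0,0],[0,-3,50,0,0,0,0],[0,-3,55,0,0,0,0],[0,-3,55,0,0,0,0],[0,-3,55,0,0,0,0]]]'

```text
time: 7.85
tcp_pos: [0.554, 0.2475, 0.1046]
tcp_rot: [0.996, 0.093, 0.0, -0.0]
wrist_force: [0.3, 0.5, -2.0]
gripper_width: 0.0289
```

```bash
python3 - <<'E'
from h import *
f=grab_frame("top"); crop(f["pixels"],140,120,120,140,4,"t6.png")
f=grab_frame("scene"); crop(f["pixels"],320,120,160,110,5,"s6.png")
goal(.5551,.2512,.040,10.8)
E
```

```text
t 7.95 shift [ 1.7 -3.3 64.9] turn [-0.0002 -0.001  -0.0017] tcp [0.554  0.2476 0.1049] F [-0.5  0.  -1.9] w 0.0292
```

View pics/t6.png

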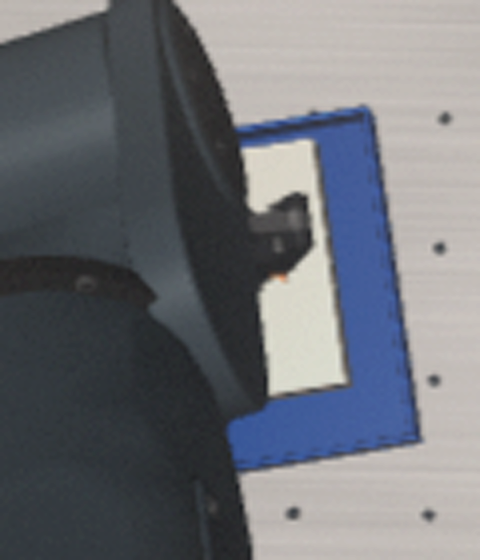

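View pics/s6.png

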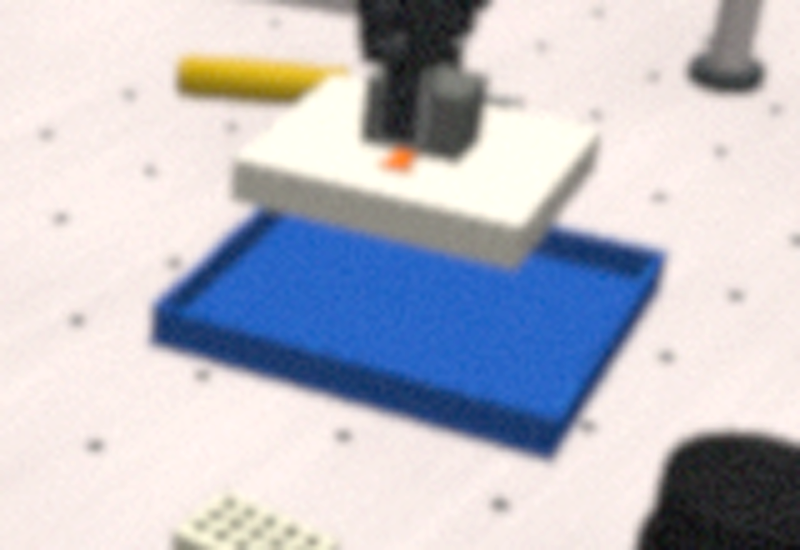

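Call:
step_arm --targets '[[[1,-2,8,0,0,0,0],[1.7,-3.3,22,0,0,0,0],[1.7,-3.3,36,0,0,0,0],[1.7,-3.3,48,0,0,0,0],[1.7,-3.3,56,0,0,0,0],[1.7,-3.3,61,0,0,0,0],[1.7,-3.3,64,0,0,0,0],[1.7,-3.3,66,0,0,0,0]]]'

```text
time: 8.75
tcp_pos: [0.5549, 0.2511, 0.0383]
tcp_rot: [0.996, 0.093, 0.0, -0.0]
wrist_force: [-0.3, 0.2, -1.7]
gripper_width: 0.0294
```

Call:
step_arm --targets '[[[0,0,0.5,0,0,0,0],[0,0,1,0,0,0,0],[0,0,1.3,0,0,0,0],[0,0,1.6,0,0,0,0],[0,0,1.9,0,0,0,0],[0,0,2.2,0,0,0,0],[0,0,2.4,0,0,0,0],[0,0,2.4,0,0,0,0]]]'

```text
time: 9.55
tcp_pos: [0.5549, 0.2511, 0.0368]
tcp_rot: [0.996, 0.093, 0.0, -0.0]
wrist_force: [-3.9, -2.1, 8.2]
gripper_width: 0.0292
```

```bash
python3 - <<'E'
from h import *
f=grab_frame("scene"); crop(f["pixels"],320,120,160,110,5,"s7.png")
goal(.5551,.2512,.037,10.8)
E
```

```text
t 9.6 shift [ 0.3 -0.1 -0.2] turn [-0.     -0.0003 -0.0018] tcp [0.5549 0.2511 0.0368] F [-3.9 -2.1  9.9] w 0.0288
```

View pics/s7.png

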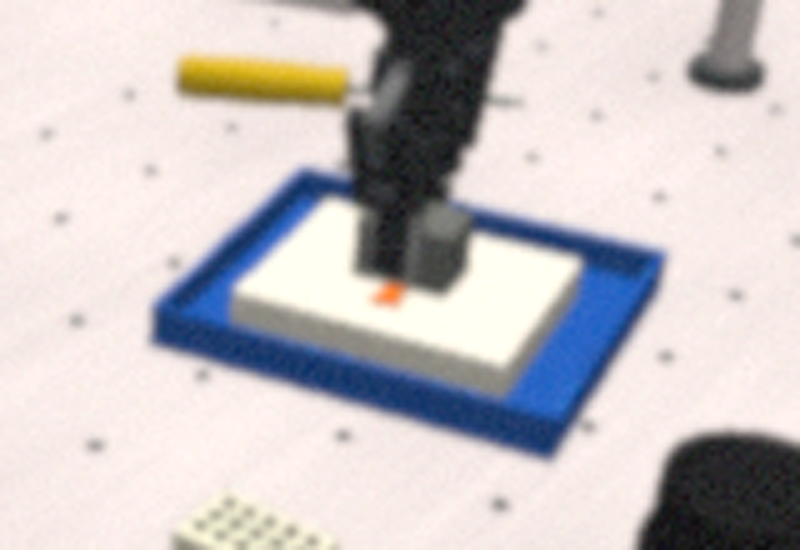

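It is down on the tray floor, with contact at about 10 N. I'll release it and rise.

Call:
step_arm --targets '[[[0,0,0,0,0,0,0.4],[0,0,0,0,0,0,0.6],[0,0,0,0,0,0,0.9],[0,0,0,0,0,0,1],[0,0,-4,0,0,0,1],[0,0,-15,0,0,0,1],[0,0,-35,0,0,0,1],[0,0,-60,0,0,0,1]]]'

```text
time: 10.4
tcp_pos: [0.5545, 0.2509, 0.0968]
tcp_rot: [0.996, 0.093, -0.0, 0.0]
wrist_force: [-0.8, -0.7, -0.2]
gripper_width: 0.0857
```

```bash
python3 - <<'E'
from h import *
f=grab_frame("scene"); crop(f["pixels"],320,120,160,110,5,"s8.png")
f=grab_frame("wrist"); cv2.imwrite("pics/w8.png",cv2.convertScaleAbs(f["pixels"][:,:,::-1],alpha=1.5))
goal(.6297,.0219,.15,1.1)
E
```

```text
t 10.5 shift [ 29.5 239.4 -50.1] turn [-0.0014 -0.0058  0.1676] tcp [0.5566 0.2517 0.1   ] F [0.1 0.5 0.5] w 0.0856
```

View pics/s8.png

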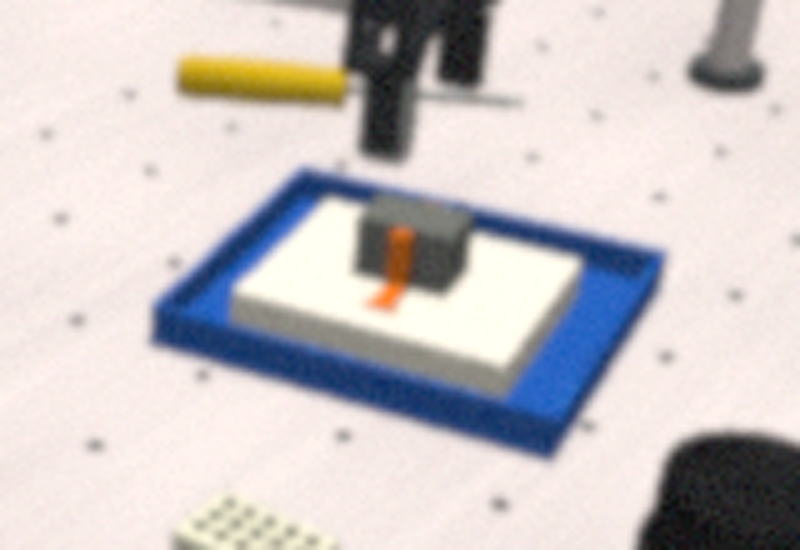

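View pics/w8.png

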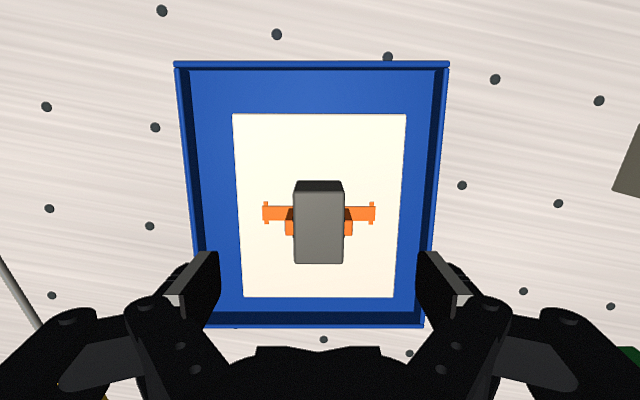

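The cover sits flat in the tray, upright and clear of the walls, with the tabs sprung out again. Now I'll measure the pocket from the top camera, then from the wrist over the nest.

```bash
python3 - <<'E'
from h import *
f=grab_frame("top"); crop(f["pixels"],365,185,80,90,6,"t9.png")
goal(.475,-.195,.16,-25.15)
E
```

```text
t 10.55 shift [-162.   423.6  -62.7] turn [-0.0017 -0.0034  0.6257] tcp [0.5558 0.2514 0.0981] F [ 0.4 -0.5 -0.5] w 0.0854
```

View pics/t9.png

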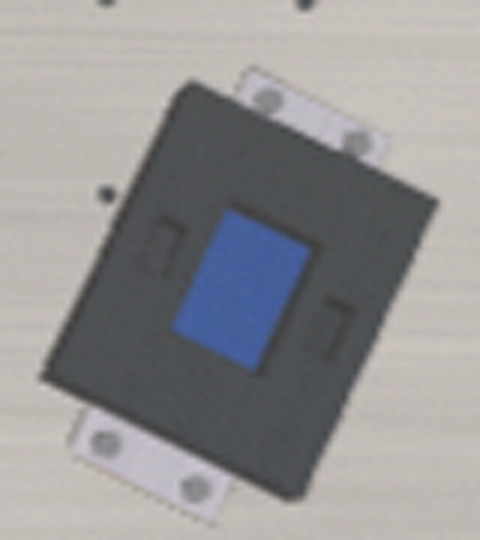

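Call:
step_arm --targets '[[[-2,5,-30,0,0,0,1],[-8,22,-52,0,0,0.03,1],[-21,55,-62,0,0,0.08,1],[-36,94,-62,0,0,0.15,1],[-51,134,-62,0,0,0.22,1],[-66,174,-62,0,0,0.29,1],[-82,214,-62,0,0,0.36,1],[-97,254,-62,0,0,0.43,1]]]'

```text
time: 11.35
tcp_pos: [0.5057, -0.0181, 0.1576]
tcp_rot: [0.992, -0.123, -0.0, -0.0]
wrist_force: [1.6, 0.2, -0.5]
gripper_width: 0.086
```

```bash
python3 - <<'E'
from h import *
goal(.475,-.195,.16,-25.15)
E
```

```text
t 11.35 shift [ 13.3 179.1  -2.4] turn [1.000e-04 7.000e-04 1.931e-01] tcp [ 0.5057 -0.0181  0.1576] F [ 1.6  0.2 -0.5] w 0.086
```

Call:
step_arm --targets '[[[3,38,0,0,0,0.05,1],[6,76,0,0,0,0.1,1],[9,114,0,0,0,0.15,1],[11,146,0,0,0,0.18,1],[12,165,0,0,0,0.19,1],[13,174,0,0,0,0.192,1],[13,176,0,0,0,0.192,1],[13,176,0,0,0,0.192,1]]]'

```text
time: 12.15
tcp_pos: [0.4768, -0.19, 0.1577]
tcp_rot: [0.976, -0.216, -0.0, -0.0]
wrist_force: [0.2, -0.8, 0.3]
gripper_width: 0.0852
```

Call:
step_arm --targets '[[[0,0,0,0,0,0,1],[0,0,0,0,0,0,1],[0,0,0,0,0,0,1],[0,0,0,0,0,0,1],[0,0,0,0,0,0,1],[0,0,0,0,0,0,1],[0,0,0,0,0,0,1],[0,0,0,0,0,0,1]]]'

```text
time: 12.95
tcp_pos: [0.4769, -0.1905, 0.1579]
tcp_rot: [0.976, -0.216, 0.0, -0.0]
wrist_force: [0.2, 0.1, 0.5]
gripper_width: 0.0853
```

```bash
python3 - <<'E'
from h import *
import pickle
s=state();f=grab_frame("wrist"); cv2.imwrite("pics/w10.png",cv2.convertScaleAbs(f["pixels"][:,:,::-1],alpha=1.5))
pickle.dump((s,f),open("w10.pkl","wb"))
crop(f["pixels"],230,90,160,150,5,"w10c.png")
print(s["tcp_pos"],s["tcp_rot"])
E
```

```text
[ 0.47686595 -0.19050321  0.15789595] [ 9.76413043e-01 -2.15911022e-01  1.39526750e-05 -8.67376640e-06]
```

View pics/w10c.png

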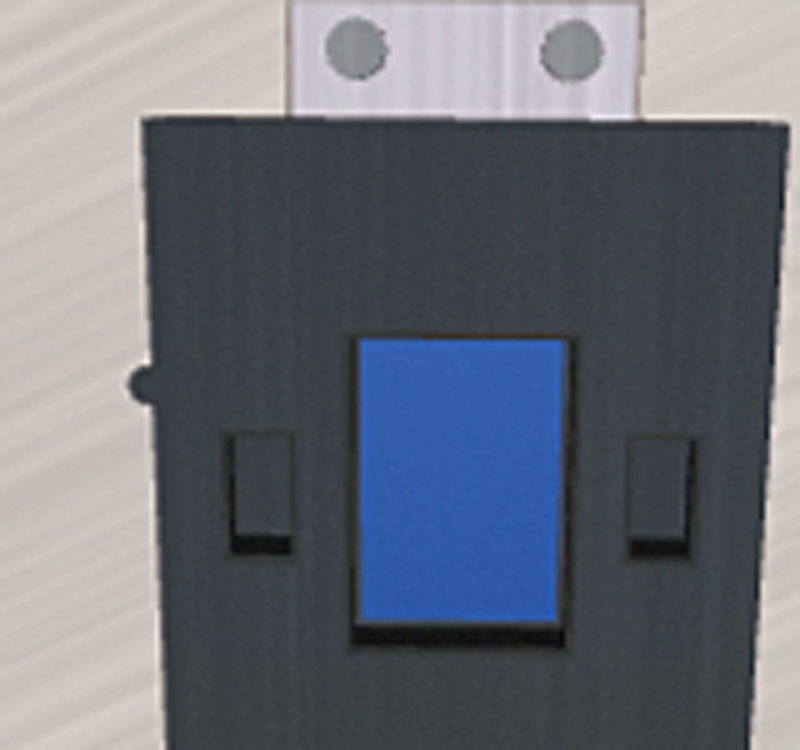

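View pics/w10.png

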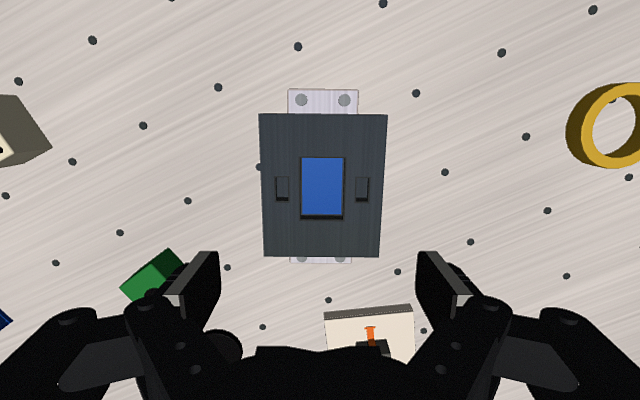

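```bash
cat >> h.py <<'E'
from scipy.optimize import least_squares
def fitpose(f,s,obj,pix,g):
    obj=np.array(obj,float)/1000;pix=np.array(pix,float)
    def pts(p):
        c,n=np.cos(p[2]),np.sin(p[2]); return np.c_[p[0]+c*obj[:,0]-n*obj[:,1],p[1]+n*obj[:,0]+c*obj[:,1],obj[:,2]]
    r=least_squares(lambda p:(w2px(f,pts(p),s)-pix).ravel(),g)
    print("pose",r.x[:2].round(4),"yaw",np.degrees(r.x[2]).round(2),"rms px",np.sqrt(np.mean(r.fun**2)).round(2)); print(r.fun.reshape(-1,2).round(1).tolist())
    return r.x
E
python3 - <<'E'
from h import *
import pickle
s,f=pickle.load(open("w10.pkl","rb"))
cv=lambda c,k,o:[((x+.5)/k-.5+o[0],(y+.5)/k-.5+o[1]) for x,y in c]
pix=cv([(142,117),(788,124),(350,334),(577,335),(567,652),(348,650),(222,432),(296,557),(626,434),(698,561)],5,(230,90))
# image up = tool +x = nest +x ; image right = tool +y = nest -y
obj=[(60,50,32),(60,-50,32),(27.2,19.2,32),(27.2,-19.2,32),(-27.2,-19.2,32),(-27.2,19.2,32)]
sl=[(10,38.5,32),(-10.5,27.5,32),(10,-27.5,32),(-10.5,-38.5,32)]
p=fitpose(f,s,obj+sl,pix,[.476,-.196,-.44])
fitpose(f,s,obj,pix[:6],[.476,-.196,-.44])
Rc=R.from_quat(s["tcp_rot"]); print("nest pocket in tool:",(Rc.inv().apply(np.r_[p[:2],.032]-s["tcp_pos"])*1000).round(2))
ft=grab_frame("top")
E
```

```text
pose [ 0.4782 -0.1959] yaw -25.46 rms px 0.75
[[-0.2, -0.3], [0.3, -0.5], [-1.5, -0.8], [1.2, -0.6], [1.1, 0.5], [-0.7, 0.6], [0.4, 0.6], [-0.4, 0.0], [0.9, 0.9], [-1.2, -0.1]]
pose [ 0.4781 -0.1958] yaw -25.57 rms px 0.78
[[-0.2, -0.2], [0.3, -0.2], [-1.5, -0.6], [1.2, -0.3], [1.0, 0.8], [-0.8, 0.7]]
nest pocket in tool: [  3.49   4.32 125.9 ]
```

The nest pocket fits at (0.478, -0.196) with yaw ≈ -25.4°. That is within 0.4 mm of where the cover grasp was centred. Next is the block.

```bash
python3 - <<'E'
from h import *
goal(.630,.022,.14,1.1)
E
```

```text
t 13.05 shift [  49.3 -257.3   17.9] turn [-0.      0.     -0.4545] tcp [ 0.4768 -0.1905  0.1579] F [ 0.5  0.2 -0.2] w 0.0852
```

Call:
step_arm --targets '[[[4,-20,0,0,0,-0.04,1],[10,-54,0,0,0,-0.1,1],[18,-94,0,0,0,-0.17,1],[26,-134,0,0,0,-0.24,1],[34,-174,4,0,0,-0.31,1],[41,-214,10,0,0,-0.38,1],[47,-242,15,0,0,-0.44,1],[49,-255,18,0,0,-0.455,1]]]'

```text
time: 13.85
tcp_pos: [0.6296, 0.0221, 0.1393]
tcp_rot: [1.0, 0.012, -0.0, -0.0]
wrist_force: [0.0, -0.8, -0.4]
gripper_width: 0.0855
```

Call:
step_arm --targets '[[[0,-1,0,0,0,0,1],[0,-2,0,0,0,0,1],[0,-2,0,0,0,0,1],[0,-2,0,0,0,0,1],[0,-2,0,0,0,0,1],[0,-2,0,0,0,0,1],[0,-2,0,0,0,0,1],[0,-2,0,0,0,0,1]]]'

```text
time: 14.65
tcp_pos: [0.6287, 0.022, 0.1399]
tcp_rot: [1.0, 0.01, 0.0, -0.0]
wrist_force: [0.1, 0.0, 0.1]
gripper_width: 0.0851
```

```bash
python3 - <<'E'
from h import *
import pickle
s=state();f=grab_frame("wrist")
pickle.dump((s,f),open("w11.pkl","wb"))
cv2.imwrite("pics/w11.png",cv2.convertScaleAbs(f["pixels"][:,:,::-1],alpha=1.3))
crop(f["pixels"],265,130,110,100,6,"w11c.png")
goal(.630,.022,.14,1.1)
E
```

```text
t 14.7 shift [ 1.2  0.1 -0.1] turn [0.     0.     0.0006] tcp [0.6288 0.0221 0.1399] F [ 0.1 -0.5  0.2] w 0.0854
```

View pics/w11.png

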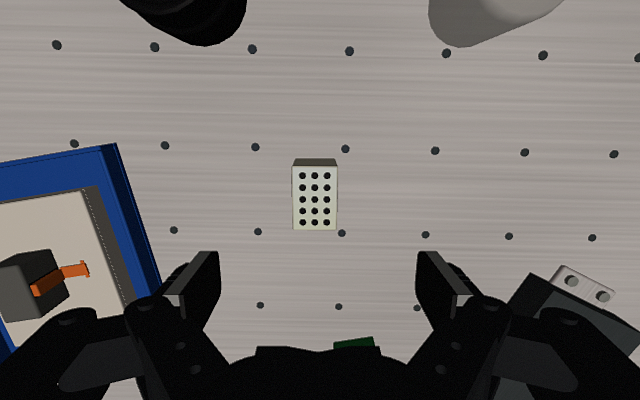

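View pics/w11c.png

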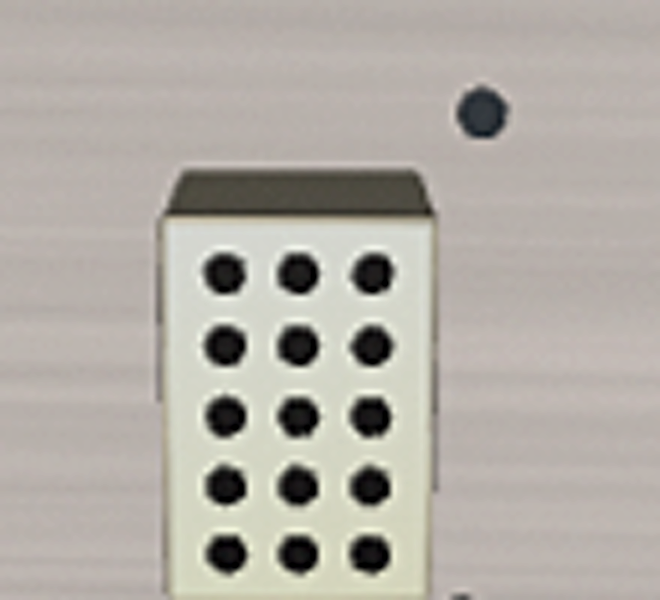

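The block stands square between the jaws, with its top face from pixel (292,166) to (337,230). Now I'll fit it.

```bash
python3 - <<'E'
from h import *
import pickle
s,f=pickle.load(open("w11.pkl","rb"))
cv=lambda c,k,o:[((x+.5)/k-.5+o[0],(y+.5)/k-.5+o[1]) for x,y in c]
pix=cv([(162,214),(434,214),(429,598),(170,598)],6,(265,130))
p=fitpose(f,s,[(25,17,40),(25,-17,40),(-25,-17,40),(-25,17,40)],pix,[.63,.022,.02])
goal(p[0],p[1],.07,np.degrees(p[2])); goal(p[0],p[1],.025,np.degrees(p[2]))
E
```

```text
pose [0.6311 0.024 ] yaw 1.15 rms px 0.61
[[-0.8, -0.4], [0.8, -0.4], [0.6, 0.4], [-0.7, 0.5]]
t 14.7 shift [ 2.4 -1.9 69.9] turn [ 0.      0.     -0.0003] tcp [0.6288 0.0221 0.1399] F [ 0.1 -0.5  0.2] w 0.0854
t 14.7 shift [  2.4  -1.9 114.9] turn [ 0.      0.     -0.0003] tcp [0.6288 0.0221 0.1399] F [ 0.1 -0.5  0.2] w 0.0854
```

Call:
step_arm --targets '[[[1,-1,10,0,0,0,1],[2.4,-2,28,0,0,0,1],[2.4,-2,50,0,0,0,1],[2.4,-2,72,0,0,0,1],[2.4,-2,92,0,0,0,1],[2.4,-2,106,0,0,0,1],[2.4,-2,113,0,0,0,1],[2.4,-2,114.5,0,0,0,1]]]'

```text
time: 15.5
tcp_pos: [0.6308, 0.0242, 0.0247]
tcp_rot: [1.0, 0.01, -0.001, -0.0]
wrist_force: [0.1, -0.2, 0.0]
gripper_width: 0.0855
```

Call:
step_arm --targets '[[[0,0,0,0,0,0,0.8],[0,0,0,0,0,0,0.6],[0,0,0,0,0,0,0.55],[0,0,0,0,0,0,0.55],[0,0,0,0,0,0,0.55],[0,0,0,0,0,0,0.55],[0,0,0,0,0,0,0.55],[0,0,0,0,0,0,0.55]]]'

```text
time: 16.3
tcp_pos: [0.6311, 0.0241, 0.0254]
tcp_rot: [1.0, 0.01, 0.0, -0.0]
wrist_force: [-0.6, -0.3, -0.6]
gripper_width: 0.047
```

```bash
python3 - <<'E'
from h import *
s=state();f=grab_frame("wrist")
cv2.imwrite("pics/w12.png",cv2.convertScaleAbs(f["pixels"][:,:,::-1],alpha=1.3))
goal(.6311,.024,.025,1.15)
E
```

```text
t 16.35 shift [-0.   0.1  0.4] turn [-0.     -0.     -0.0002] tcp [0.6311 0.0241 0.0254] F [-0.1  0.2  0.3] w 0.0471
```

View pics/w12.png

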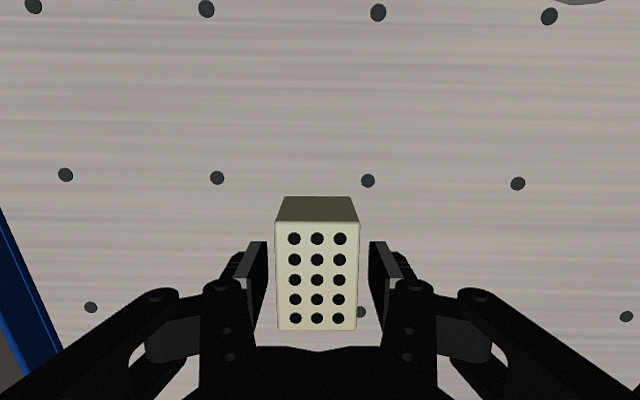

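The block is centred between the pads: block mid x≈317, pads mid ≈318. Close and lift.

Call:
step_arm --targets '[[[0,0,0,0,0,0,0.45],[0,0,0,0,0,0,0.35],[0,0,0,0,0,0,0.2],[0,0,0,0,0,0,0],[0,0,0,0,0,0,0],[0,0,0,0,0,0,0],[0,0,0,0,0,0,0],[0,0,0,0,0,0,0]]]'

```text
time: 17.15
tcp_pos: [0.6313, 0.0241, 0.0256]
tcp_rot: [1.0, 0.01, 0.0, 0.0]
wrist_force: [-0.2, -0.4, 5.7]
gripper_width: 0.0326
```

Call:
step_arm --targets '[[[0,0,-3,0,0,0,0],[0,0,-8,0,0,0,0],[0,0,-18,0,0,0,0],[0,0,-33,0,0,0,0],[0,0,-50,0,0,0,0],[0,0,-66,0,0,0,0],[0,0,-76,0,0,0,0],[0,0,-80,0,0,0,0]]]'

```text
time: 17.95
tcp_pos: [0.6317, 0.0241, 0.1072]
tcp_rot: [1.0, 0.01, 0.001, 0.0]
wrist_force: [0.1, -0.1, -2.6]
gripper_width: 0.0328
```

```bash
python3 - <<'E'
from h import *
import pickle
s=state();f=grab_frame("wrist")
pickle.dump((s,f),open("w13.pkl","wb"))
cv2.imwrite("pics/w13.png",cv2.convertScaleAbs(f["pixels"][:,:,::-1],alpha=1.3))
crop(f["pixels"],250,190,140,150,4,"w13c.png")
goal(.478,-.196,.13,-25.4)
E
```

```text
t 18.0 shift [-157.9  217.   -23.3] turn [-3.000e-04 -1.800e-03  4.631e-01] tcp [0.6316 0.0241 0.1069] F [ 1.3  0.7 -1. ] w 0.033
```

View pics/w13.png

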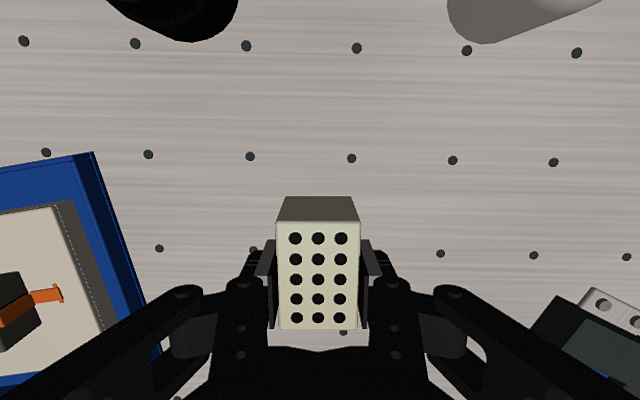

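View pics/w13c.png

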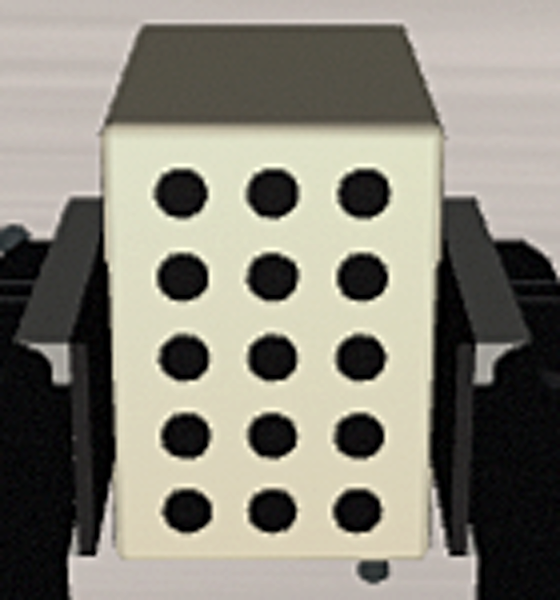

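```bash
python3 - <<'E'
from h import *
import pickle
s,f=pickle.load(open("w13.pkl","rb"))
cv=lambda c,k,o:[((x+.5)/k-.5+o[0],(y+.5)/k-.5+o[1]) for x,y in c]
pix=cv([(104,126),(442,126),(428,557),(120,557),(142,25),(405,25)],4,(250,190))
tz=s["tcp_pos"][2]*1000
for up in (14.4,12.4):
  t,b=tz+up,tz+up-40
  p=fitpose(f,s,[(25,17,t),(25,-17,t),(-25,-17,t),(-25,17,t),(25,17,b),(25,-17,b)],pix,[.63,.022,.02])
  Rc=R.from_quat(s["tcp_rot"]); print("in tool",(Rc.inv().apply(np.r_[p[:2],t/1000]-s["tcp_pos"])*1000).round(2), "tool yaw",np.degrees(2*np.arctan2(s["tcp_rot"][1],s["tcp_rot"][0])).round(2))
E
```

```text
pose [0.6313 0.0235] yaw 1.17 rms px 1.14
[[-1.2, -0.4], [1.5, -0.5], [1.0, 1.7], [-1.0, 1.8], [-0.7, -1.1], [0.5, -1.1]]
in tool [ -0.38   0.58 -14.4 ] tool yaw 1.14
pose [0.6304 0.0235] yaw 1.17 rms px 0.42
[[-0.5, 0.0], [0.8, -0.1], [0.4, 0.4], [-0.4, 0.5], [-0.3, -0.4], [0.1, -0.5]]
in tool [ -1.26   0.59 -12.4 ] tool yaw 1.14
```

```bash
python3 - <<'E'
from h import *
import pickle
s,f=pickle.load(open("w10.pkl","rb"))
cv=lambda c,k,o:[((x+.5)/k-.5+o[0],(y+.5)/k-.5+o[1]) for x,y in c]
pix=cv([(142,117),(788,124),(350,334),(577,335),(567,652),(348,650),(222,432),(296,557),(626,434),(698,561)],5,(230,90))
for z,off in ((32,(-.38,.58)),(30,(-1.26,.59))):
  obj=[(60,50,z),(60,-50,z),(27.2,19.2,z),(27.2,-19.2,z),(-27.2,-19.2,z),(-27.2,19.2,z),(10,38.5,z),(-10.5,27.5,z),(10,-27.5,z),(-10.5,-38.5,z)]
  p=fitpose(f,s,obj,pix,[.476,-.196,-.44])
  t=np.radians(-25.4); X=np.array([np.cos(t),np.sin(t)]);Y=np.array([np.sin(t),-np.cos(t)])
  print("TCP target",(p[:2]-X*off[0]/1000-Y*off[1]/1000).round(4))
E
```

```text
pose [ 0.4782 -0.1959] yaw -25.46 rms px 0.75
[[-0.2, -0.3], [0.3, -0.5], [-1.5, -0.8], [1.2, -0.6], [1.1, 0.5], [-0.7, 0.6], [0.4, 0.6], [-0.4, 0.0], [0.9, 0.9], [-1.2, -0.1]]
TCP target [ 0.4788 -0.1955]
pose [ 0.4779 -0.1958] yaw -25.46 rms px 0.69
[[0.3, 0.2], [-0.2, -0.1], [-1.3, -0.7], [1.0, -0.5], [1.0, 0.2], [-0.5, 0.2], [0.8, 0.5], [-0.2, -0.2], [0.7, 0.8], [-1.5, -0.4]]
TCP target [ 0.4793 -0.1958]
```

```bash
python3 - <<'E'
from h import *
goal(.479,-.1956,.11,-25.4)
E
```

```text
t 18.0 shift [-156.9  216.6   -3.3] turn [-3.000e-04 -1.800e-03  4.631e-01] tcp [0.6316 0.0241 0.1069] F [ 1.3  0.7 -1. ] w 0.033
```

Call:
step_arm --targets '[[[-8,11,-4,0,0,0.02,0],[-26,36,-8,0,0,0.08,0],[-49,68,-8,0,0,0.15,0],[-73,101,-8,0,0,0.22,0],[-97,134,-8,0,0,0.29,0],[-120,166,-6,0,0,0.36,0],[-140,193,-4,0,0,0.42,0],[-151,208,-3,0,0,0.455,0]]]'

```text
time: 18.8
tcp_pos: [0.4818, -0.1887, 0.1078]
tcp_rot: [0.976, -0.218, -0.001, -0.0]
wrist_force: [0.5, -0.5, -2.2]
gripper_width: 0.0327
```

Call:
step_arm --targets '[[[0,0,0,0,0,0,0],[0,0,0,0,0,0,0],[0,0,0,0,0,0,0],[0,0,0,0,0,0,0],[0,0,0,0,0,0,0],[0,0,0,0,0,0,0],[0,0,0,0,0,0,0],[0,0,0,0,0,0,0]]]'

```text
time: 19.6
tcp_pos: [0.4843, -0.1868, 0.1084]
tcp_rot: [0.976, -0.216, 0.0, 0.0]
wrist_force: [0.4, 0.1, -2.2]
gripper_width: 0.0328
```

```bash
python3 - <<'E'
from h import *
goal(.479,-.1956,.072,-25.4)
E
```

```text
t 19.6 shift [-1.1 10.3 36.4] turn [ 0.     -0.0001  0.0084] tcp [ 0.4843 -0.1868  0.1084] F [ 0.4  0.1 -2.2] w 0.0328
```

Call:
step_arm --targets '[[[-0.5,4,0,0,0,0.003,0],[-1,8,8,0,0,0.008,0],[-1,10.3,20,0,0,0.0085,0],[-1,10.3,30,0,0,0.0085,0],[-1,10.3,36,0,0,0.0085,0],[-1,10.3,36,0,0,0.0085,0],[-1,10.3,36,0,0,0.0085,0],[-1,10.3,36,0,0,0.0085,0]]]'

```text
time: 20.4
tcp_pos: [0.4793, -0.1958, 0.0727]
tcp_rot: [0.976, -0.22, 0.0, 0.0]
wrist_force: [-0.2, 0.3, -2.7]
gripper_width: 0.0326
```

```bash
python3 - <<'E'
from h import *
import pickle
s=state();f=grab_frame("wrist")
pickle.dump((s,f),open("w14.pkl","wb"))
cv2.imwrite("pics/w14.png",cv2.convertScaleAbs(f["pixels"][:,:,::-1],alpha=1.5))
f=grab_frame("scene"); crop(f["pixels"],140,160,160,130,5,"s14.png")
goal(.479,-.1956,.072,-25.4)
E
```

```text
t 20.5 shift [-0.3 -0.1  0.7] turn [ 0.     -0.0007 -0.0002] tcp [ 0.4792 -0.1958  0.0727] F [ 0.1 -0.2 -1.2] w 0.0329
```

View pics/w14.png

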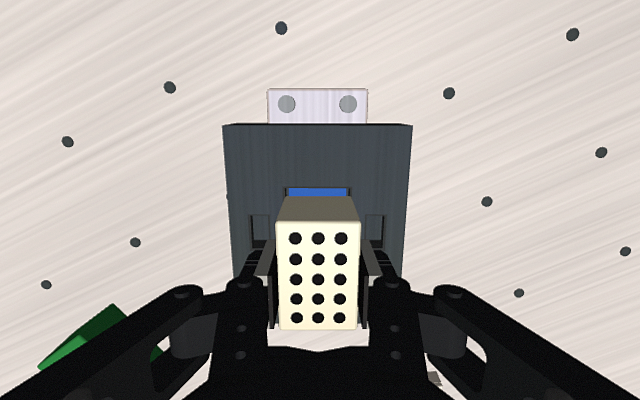

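View pics/s14.png

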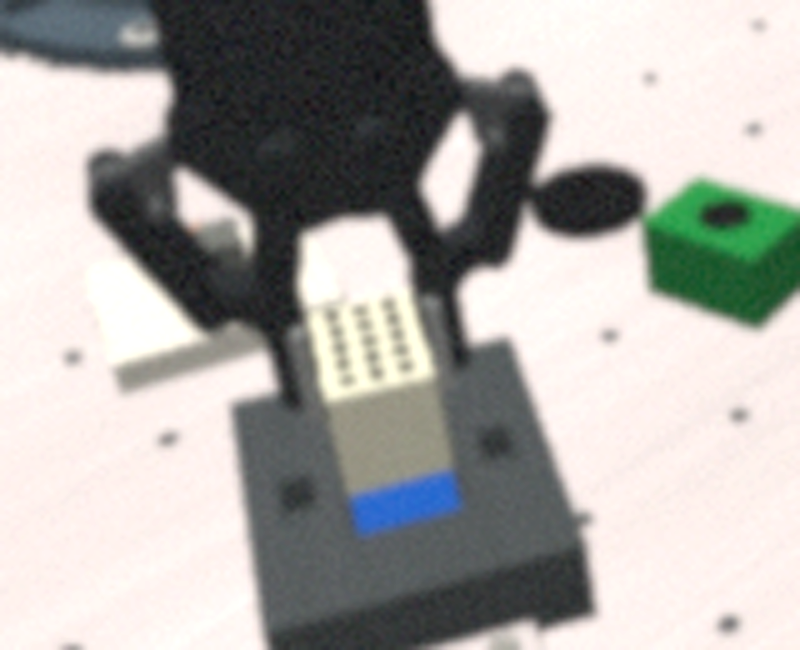

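The pocket is centred at x≈318 and the block at ≈318, so they line up. I'll go down to the mouth in small steps and watch the force.

Call:
step_arm --targets '[[[-0.2,0,4,0,0,0,0],[-0.2,0,8,0,0,0,0],[-0.2,0,11,0,0,0,0],[-0.2,0,13,0,0,0,0],[-0.2,0,14.5,0,0,0,0],[-0.2,0,15.5,0,0,0,0],[-0.2,0,16.5,0,0,0,0],[-0.2,0,17,0,0,0,0]]]'

```text
time: 21.3
tcp_pos: [0.4789, -0.1956, 0.0554]
tcp_rot: [0.975, -0.22, 0.0, -0.0]
wrist_force: [0.3, -0.7, -2.1]
gripper_width: 0.033
```

```bash
python3 - <<'E'
from h import *
s=state(); print(s["ft_torque"].round(2))
goal(.479,-.1956,.0436,-25.4)
E
```

```text
[-0.03 -0.03 -0.04]
t 21.3 shift [ 0.1 -0.1 11.8] turn [-0.     -0.     -0.0004] tcp [ 0.4789 -0.1956  0.0554] F [ 0.3 -0.7 -2.1] w 0.033
```

Call:
step_arm --targets '[[[0,0,1,0,0,0,0],[0,0,2,0,0,0,0],[0,0,3,0,0,0,0],[0,0,4,0,0,0,0],[0,0,5,0,0,0,0],[0,0,6,0,0,0,0],[0,0,7,0,0,0,0],[0,0,8,0,0,0,0]]]'

```text
time: 22.1
tcp_pos: [0.4788, -0.1957, 0.0473]
tcp_rot: [0.975, -0.22, 0.0, 0.0]
wrist_force: [-0.3, 0.9, -2.5]
gripper_width: 0.0327
```

```bash
python3 - <<'E'
from h import *
s=state(); print(s["ft_torque"].round(2))
goal(.479,-.1956,.0436,-25.4)
E
```

```text
[-0.04 -0.01  0.03]
t 22.1 shift [ 0.1 -0.1  3.7] turn [ 0.     -0.     -0.0004] tcp [ 0.4788 -0.1957  0.0473] F [-0.3  0.9 -2.5] w 0.0327
```

Call:
step_arm --targets '[[[0,0,0.8,0,0,0,0],[0,0,1.6,0,0,0,0],[0,0,2.2,0,0,0,0],[0,0,2.7,0,0,0,0],[0,0,3.1,0,0,0,0],[0,0,3.4,0,0,0,0],[0,0,3.7,0,0,0,0],[0,0,4,0,0,0,0]]]'

```text
time: 22.9
tcp_pos: [0.4789, -0.1957, 0.0436]
tcp_rot: [0.976, -0.22, 0.0, 0.0]
wrist_force: [-2.3, 2.4, 6.0]
gripper_width: 0.0329
```

```bash
python3 - <<'E'
from h import *
s=state(); print(s["ft_torque"].round(2))
goal(.479,-.1956,.0436,-25.4)
f=grab_frame("scene"); crop(f["pixels"],140,160,160,130,5,"s15.png")
E
```

```text
[ 0.18  0.39 -0.03]
t 22.9 shift [ 0.1 -0.1  0. ] turn [ 0.     -0.     -0.0003] tcp [ 0.4789 -0.1957  0.0436] F [-2.3  2.4  6. ] w 0.0329
```

View pics/s15.png

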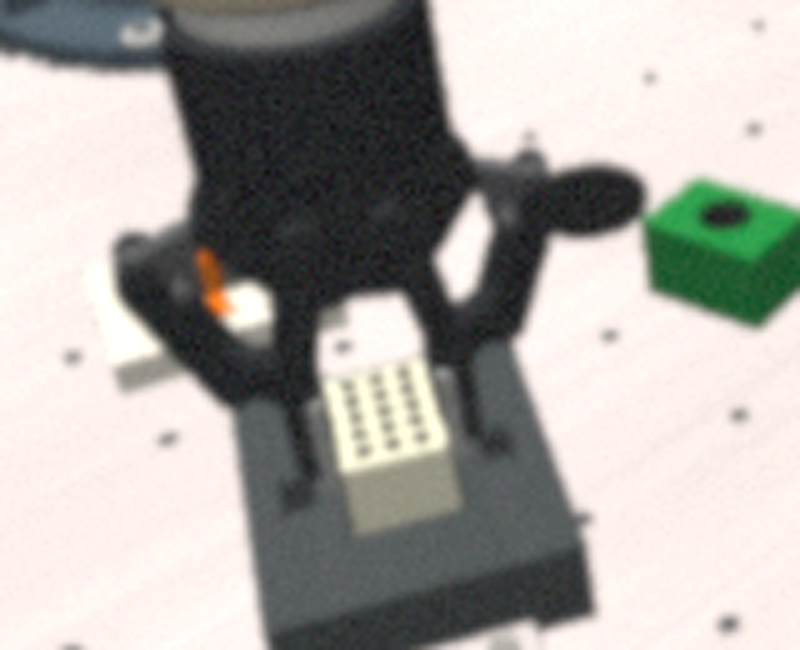

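Contact comes at exactly the expected floor height: TCP at 43.6 mm, about 8 N. Release and rise.

Call:
step_arm --targets '[[[0,0,0.2,0,0,0,0],[0,0,0.2,0,0,0,0.42],[0,0,0,0,0,0,0.5],[0,0,0,0,0,0,0.6],[0,0,0,0,0,0,0.7],[0,0,0,0,0,0,0.7],[0,0,-4,0,0,0,0.7],[0,0,-15,0,0,0,0.7]]]'

```text
time: 23.75
tcp_pos: [0.4784, -0.1955, 0.0583]
tcp_rot: [0.975, -0.22, -0.001, -0.0]
wrist_force: [0.3, 0.3, -0.2]
gripper_width: 0.0595
```

Call:
step_arm --targets '[[[0,0,-20,0,0,0,0.8],[0,0,-45,0,0,0,1],[0,0,-75,0,0,0,1],[0,0,-95,0,0,0,1],[0,0,-100,0,0,0,1],[0,0,-100,0,0,0,1],[0,0,-100,0,0,0,1],[0,0,-100,0,0,0,1]]]'

```text
time: 24.55
tcp_pos: [0.4783, -0.1954, 0.1573]
tcp_rot: [0.975, -0.22, -0.001, -0.0]
wrist_force: [-0.0, 0.7, 0.3]
gripper_width: 0.0851
```

```bash
python3 - <<'E'
from h import *
import pickle
s=state();f=grab_frame("wrist")
pickle.dump((s,f),open("w16.pkl","wb"))
crop(f["pixels"],220,80,200,200,4,"w16.png")
f=grab_frame("scene"); cv2.imwrite("pics/s16.png",f["pixels"][:,:,::-1]); crop(f["pixels"],160,200,130,110,6,"s16c.png")
goal(.479,-.1956,.0436,-25.4)
E
```

```text
t 24.65 shift [ 7.00e-01 -1.00e-01  1.14e+02] turn [-0.      0.0015 -0.0004] tcp [ 0.4785 -0.1955  0.1576] F [ 0.1  0.2 -0.3] w 0.0853
```

View pics/w16.png

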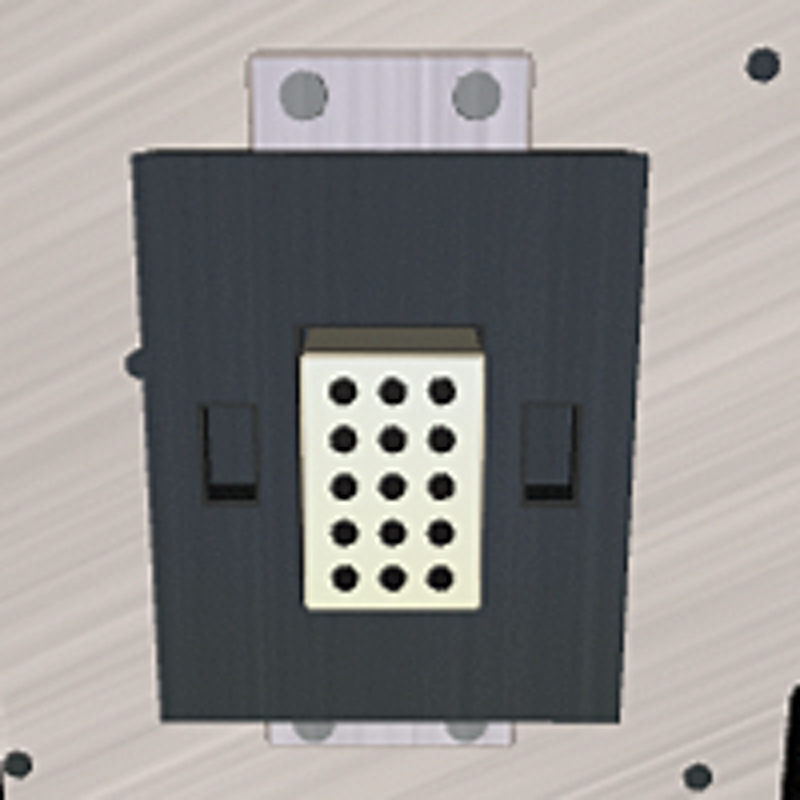

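View pics/s16c.png

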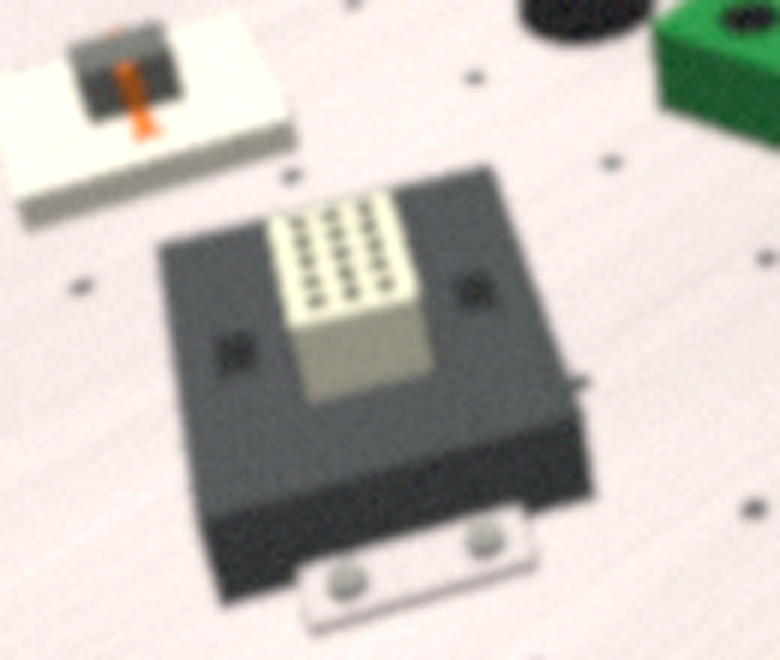

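View pics/s16.png

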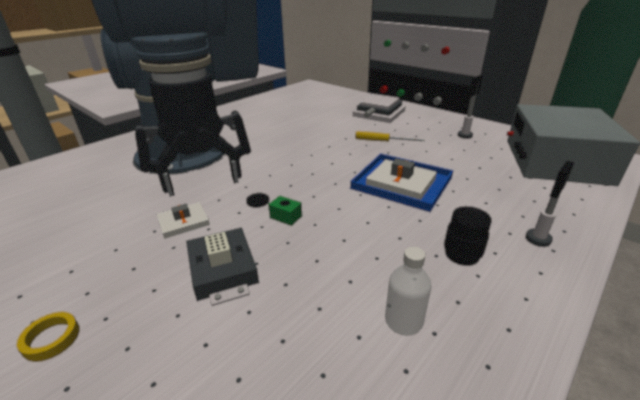

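The block is in the pocket with the dots up. I'll check its height numerically and clear the arm for a last look from above.

```bash
python3 - <<'E'
from h import *
import pickle
s,f=pickle.load(open("w16.pkl","rb"))
cv=lambda c,k,o:[((x+.5)/k-.5+o[0],(y+.5)/k-.5+o[1]) for x,y in c]
pix=np.array(cv([(301,352),(484,352),(481,609),(305,609)],4,(220,80)))
npx=np.array(cv([(133,154),(648,157),(619,722),(162,722)],4,(220,80)))
def res(p):
    c,n=np.cos(p[2]),np.sin(p[2])
    g=lambda o,z:np.c_[p[0]+c*o[:,0]-n*o[:,1],p[1]+n*o[:,0]+c*o[:,1],z]
    B=np.array([(25,17),(25,-17),(-25,-17),(-25,17)])/1000.;N=np.array([(60,50),(60,-50),(-60,-50),(-60,50)])/1000.
    b=B+np.array([p[3],p[4]])
    tilt=p[6]*B[:,0]+p[7]*B[:,1]
    return np.r_[(w2px(f,g(b,p[5]+tilt),s)-pix).ravel(),(w2px(f,g(N,np.full(4,p[8])),s)-npx).ravel()]
r=least_squares(res,[.478,-.196,-.44,0,0,.058,0,0,.032])
print(r.x.round(4),np.sqrt(np.mean(r.fun**2)).round(2),"rise above nest top mm",((r.x[5]-r.x[8])*1000).round(1))
goal(.28,-.42,.24,15)
E
```

```text
[ 4.774e-01 -1.957e-01 -4.453e-01  3.000e-04 -4.000e-04  5.320e-02
 -4.790e-02  3.400e-03  3.110e-02] 0.15 rise above nest top mm 22.1
t 24.65 shift [-83.  288.  -82.3] turn [-6.000e-04  1.500e-03 -7.055e-01] tcp [ 0.4785 -0.1955  0.1576] F [ 0.1  0.2 -0.3] w 0.0853
```

Call:
step_arm --targets '[[[-5,5,-15,0,0,0,1],[-15,15,-35,0,0,0,1],[-32,32,-60,0,0,0,1],[-50,55,-75,0,0,0,1],[-68,80,-80,0,0,0,1],[-82,105,-80,0,0,0,1],[-92,125,-80,0,0,0,1],[-96,138,-80,0,0,0,1]]]'

```text
time: 25.45
tcp_pos: [0.3316, -0.2797, 0.2381]
tcp_rot: [0.975, -0.22, -0.0, -0.0]
wrist_force: [0.5, -0.8, 0.5]
gripper_width: 0.0855
```

Call:
step_arm --targets '[[[0,15,0,0,0,0,1],[0,35,0,0,0,0,1],[0,60,0,0,0,0,1],[0,85,0,0,0,0,1],[0,105,0,0,0,0,1],[0,118,0,0,0,0,1],[0,120,0,0,0,0,1],[0,120,0,0,0,0,1]]]'

```text
time: 26.25
tcp_pos: [0.2814, -0.3872, 0.2381]
tcp_rot: [0.975, -0.22, -0.0, -0.0]
wrist_force: [-0.7, 0.7, 0.4]
gripper_width: 0.085
```

```bash
python3 - <<'E'
from h import *
s=state(); print(s["time"],s["tcp_pos"],s["wrist_force"])
f=grab_frame("top"); crop(f["pixels"],150,70,300,220,2,"t17.png")
E
```

```text
26.25 [ 0.28141098 -0.38716315  0.238111  ] [-0.70198831  0.72466093  0.35081851]
```

View pics/t17.png

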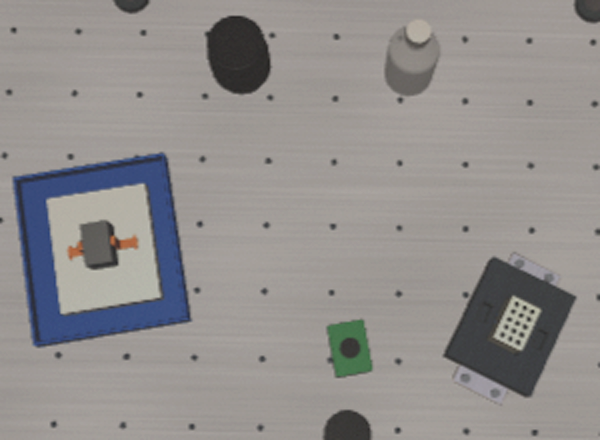

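The wrist fit gives a 22 mm rise, where seated should be 26. A block can't sit lower than the floor, so that fit is poorly conditioned. I'll cross-check against the scene camera.

```bash
python3 - <<'E'
from h import *
f=grab_frame("scene")
t=np.radians(-25.4);c,n=np.cos(t),np.sin(t)
P=lambda x,y,z:np.array([.4782+(c*x-n*y)/1000,-.1958+(n*x+c*y)/1000,z/1000])
pts={'topF+':P(25,17,58),'topF-':P(25,-17,58),'topB+':P(-25,17,58),'topB-':P(-25,-17,58),'F+@nest':P(25,17,32),'F-@nest':P(25,-17,32),'nest++':P(60,50,32),'nest+-':P(60,-50,32),'nest--':P(-60,-50,32),'nest-+':P(-60,50,32)}
im=cv2.resize(f["pixels"][215:275,180:265,::-1],None,fx=9,fy=9,interpolation=cv2.INTER_CUBIC)
for k,p in pts.items():
    u,v=w2px(f,p)[0]; print(k,round(u,1),round(v,1)); cv2.circle(im,(int((u-180+.5)*9),int((v-215+.5)*9)),4,(0,0,255),1)
cv2.imwrite("pics/s18.png",im)
E
```

```text
topF+ 229.2 248.4
topF- 207.6 254.0
topB+ 224.0 230.8
topB- 203.6 235.7
F+@nest 231.7 260.5
F-@nest 210.6 266.2
nest++ 256.4 268.7
nest+- 191.6 287.0
nest-- 184.9 240.5
nest-+ 240.9 226.9
```

View pics/s18.png

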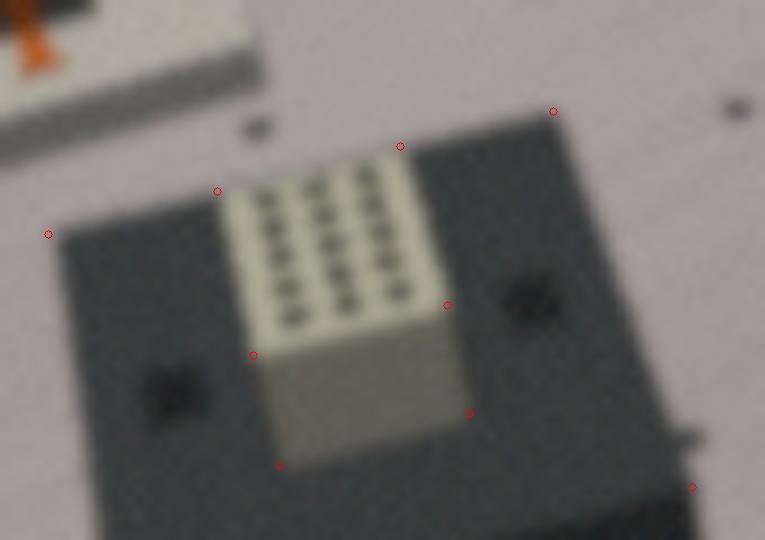

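The seated-and-level prediction matches the scene image within about 1 px at every block corner, so the block is flat on the floor. Handing in.

```bash
python3 -c "
from bench import finish_job; print(finish_job())"
```

```text
the job is handed in; nothing more can be done
None
```

I squeezed both tabs flush, lifted the larger cover straight off the nest, and set it flat and right way up in the blue tray. Then I seated the white dotted block in the pocket, dots up, released it and moved the arm clear. I handed the job in at about 26 s of the 72 s allowed.

- **Cover:** the jaws closed to 29 mm, so the tabs were flush. It touched the tray floor at the expected height with about 10 N. Pictures after release show it level, clear of the tray walls, with the tabs sprung out.
- **Block:** it met no resistance on the way in and touched at exactly the expected floor height with about 8 N. From the scene camera its corners match a level, fully seated block to about 1–2 px.
- **Check that disagreed:** a wrist-camera fit gave 22 mm above the nest's top instead of 26 mm, with about 2.7° of tilt. I set it aside as poorly conditioned, because the block cannot sit below the pocket floor and the contact height and scene view both agree.
- **Bystanders:** the arm never went near the green block, the lens or the bottle, and the last top picture shows all three standing where they were. I did not measure them again.

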